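Clamp the orange-sealed movement canister

TASK

Swing the wire bail of the canister with the orange seal and orange grip up and over its lid, past centre, until it snaps fully home and the lid is clamped shut. Leave the canister with the grey seal open, its bail just as it is.

Things in the scene. Friction and masses are not known exactly. Their poses are not given: they have to be found in the camera images.
- orange_canister: Clear canister, 76 mm across, ORANGE seal ring 86 mm across at 85-92 mm height, domed steel lid (118 mm high), fixed to the desk. Origin: centre of its underside, z up. A wire bail 94 mm wide turns about the canister's y axis, 58 mm above the origin. Open, it lies toward +x; it swings up over the lid and ends 17 degrees past upright toward -x. The lid is already on and sinks 5 mm.
- orange_bail (a joint): Bail angle, rad. 0: open, pointing to the canister's +x, 0.17 rad above level; grows as it swings up; 1.40 upright, also the clasp's dead centre; 1.70 closed stop. Starts at 0. The springy seal resists with up to about 6 N at the grip midway and swings the bail back if let go too early; past about 1.45 it snaps on to the stop by itself and stays.
- orange_knob (a point): Centre of that bail's ORANGE grip: barrel 16 mm in diameter, 22 mm long along the canister's y, 82 mm from the pivot axis, on a stub 24 mm outside the wire crossbar. Pinched across its ends from above (22 mm) it turns between the pads along the arc; it can also be pushed. Height 72 mm at the start, 140 at the top, 136 when clamped.
- grey_knob (a point): Centre of the GREY grip on the bail of the second canister, alike but with a grey seal and grey grip, also open, standing elsewhere on the desk. Not to be moved.
Things that resemble listed ones, but are neither listed nor needed, are in the scene too. Leave any red or yellow look-alike of the orange_canister alone.

How it is judged:
By the outcome, as a careful person would: the job done as asked, in the order asked, and still so for the second after the job is handed in, with the robot touching nothing.
It also fails if it takes over 37 s, if anything falls off the work surface, if the arm or the gripper's body presses on something with over 40 N, if the wrist force passes 120 N, or if a joint passes its speed limit or range.

ROBOT

A 6-joint arm with a two-finger parallel gripper is mounted at the origin on the work surface. World frame = base frame: x ahead of the robot, y to its left, z up, the work surface at z = 0. Lengths are in m, angles in rad, forces in N, time in s.
With the tool pointing down it reaches from about 0.375 to 0.9 m from the base axis. Payload 3.1 kg.
Tool frame: the origin (TCP) lies midway between the tips of the shut fingers; the grasp point (between the pads) lies 19 mm behind it; x points along the fingers, y is the direction in which the jaws open and shut, and the axes are right-handed (so a half turn about x gives the same grasp; the last joint's range is limited). The gripper opens to 87 mm and grips with 3 to 60 N. Pads are 19 mm wide; open, the fingers measure 117 mm over their backs; the gripper's body (75 mm by 190 mm) begins 51 mm behind the grasp point.
Start: joints at [-1.284, 0.527, 1.433, -0, 1.181, -0.178], TCP at [0.281, -0.558, 0.223] pointing down, gripper open.
Joint ranges: [-3.08, 3.08], [-0.75, 2.2], [0.22, 2.44], [-1.43, 4.57], [0, 2.65], [-2.85, 2.85]. Speed limits (rad/s): [2.79, 2.79, 3.14, 3.14, 3.14, 3.14].

INTERFACE

Orientations are given as a unit quaternion [x, y, z, w].
In Python, from rig import get_obs, imaging, robot gives the robot as it stands.
- The arm moves only by the shell command python3 -m inch 'ROWS' [FORCE]. ROWS is JSON, a list of rows, each a list of 3 entries, a list of its own where there are three numbers: the finger opening in mm, from 0 to 87, then the shift along the tool's x, y, z in mm, then the turn, a rotation vector about the tool's x, y, z in degrees. In form: [[grip, [dx, dy, dz], [wx, wy, wz]], ...]. A call has 1 to 12 rows; each row shifts and turns the pose as measured when the row begins, along the tool's axes as they then stand; what a row does not reach is not made up. A row lasts 1/8 s, in which the tool goes at most 62.5 mm and 10.7 degrees, less where a joint would pass 70% of its speed; a pose out of reach is approached as far as the arm can. A call with a gripper value outside its range is refused whole. The fingers move at their own pace and stop on an object; FORCE is the grip in N (left out, the last holds). Time passes only in rows, so rows that do not move let the fingers close. It gives the time, the measured TCP pose, the force and the opening at its end, in the units of the state.
- get_obs(): the state, without advancing time (a new reading comes with each control period).
- imaging.camera(name): name is "scene" or "top" or "wrist"; returns the picture (480x640x3 uint8, red, green, blue); there is no depth.
- imaging.camera_params(name): a dict with "camera_matrix" (3x3 intrinsics, pixels), "k1" (the pictures are not rectified: a ray, as slopes to the right and down, at radius r is drawn at 1 + k1 r^2 times it, then the intrinsics apply), "xyz" and "rotation" of the camera in the world. Camera axes: x right, y down, z forward; pixel columns grow to the right and rows downward; lengths in m; the calibration is good to about 2 mm. A picture is of the moment at which its call begins: read the wrist's pose just before it. camera_params takes no time and is no camera call; for the wrist camera it gives the pose at the moment of the call.
- robot.hand_in(): hands the job in, once; it reports no verdict.
Trained networks look in the newest picture that a camera, given by its name, has taken for a name from the list of things; names that differ only in an ending like _2 or _b are one class to them, and where a whole thing is asked for, a point or a joint stands for the part that bears it (a point fixed in the world has none). Each returns a list of dicts, best first, with "confidence" (0 to 1); they miss things now and then, are a little off and sometimes report something else, mostly with a low value. They report only what shows in the picture. A call takes as long as a camera call. They do not tell look-alikes from the thing itself.
- imaging.cut_out(camera, target): "pixels" (480x640 bool, what is visible of it) and "box" ([centre column, centre row, width, height] in pixels, round what is visible of it).
- imaging.tip_of(camera, target): "pixel" ([column, row] in pixels: a listed point, or the origin of a listed thing).
The state is a dict: "time": time; "q": joint angles; "joint_velocities": joint speeds; "joint_torque": joint torques, N m; "position": TCP position; "tool_rot": TCP orientation; "ft_force": force on the tool from outside, world axes, zero at the start; "moment": the same for the moment, N m; "grip_width": finger opening in m.
Only numpy, scipy, OpenCV 4.12 (cv2) and the standard library are available. Lean on these libraries where they do the work, as an engineer would, in place of code of your own. Each camera call takes 0.05 s, during which the arm holds its last target. There are 200 camera calls.

## Working session

There is one attempt and no reset: what is moved stays moved. The work goes in short steps, Python scripts to look and compute and a shell command to move; the robot and the scene stay as the last step left them, time stands still between calls to the robot, and variables do not carry over. Pictures are saved under pics/ and viewed, about 8 in all and at most 12, crops included, and the job is handed in when it is done.

```bash
mkdir -p pics; ls; cat > h.py <<'E'
import numpy as np, cv2
from rig import get_obs, imaging, robot
from scipy.spatial.transform import Rotation as R
def cp(n):
    p=imaging.camera_params(n); r=np.array(p["rotation"],float)
    r=R.from_quat(r).as_matrix() if r.size==4 else r
    return np.array(p["camera_matrix"]),p["k1"],np.array(p["xyz"]),r
def ray(P,px):
    K,k,c,r=P; d=(np.linalg.inv(K)@[px[0],px[1],1])[:2]; u=d.copy()
    for _ in range(20): u=d/(1+k*(u@u))
    return c,r@np.array([u[0],u[1],1])
def at_z(P,px,z):
    c,v=ray(P,px); return c+v*(z-c[2])/v[2]
def tri(obs):
    A=np.zeros((3,3));b=np.zeros(3)
    for P,px in obs:
        c,v=ray(P,px); v=v/np.linalg.norm(v); M=np.eye(3)-np.outer(v,v); A+=M;b+=M@c
    return np.linalg.solve(A,b)
def proj(P,X):
    K,k,c,r=P; v=r.T@(np.array(X)-c); u=v[:2]/v[2]; u=u*(1+k*(u@u)); return (K@[u[0],u[1],1])[:2]
E
python3 - <<'E'
from h import *
for n in("scene","top"):
    im=imaging.camera(n); cv2.imwrite(f"pics/{n}0.png",im[:,:,::-1]); P=cp(n)
    print(n,P[2].round(3))
    for t in("orange_canister","orange_knob","grey_knob"):
        for d in imaging.tip_of(n,t): print(n,t,np.round(d["pixel"],1),round(d["confidence"],2),at_z(P,d["pixel"],0. if "can" in t else .072).round(4))
print(get_obs())
E
```

```text
pics
scene [ 0.767 -0.457  0.457]
scene orange_canister [377.5 283.9] 0.96 [ 0.5415  0.0555 -0.    ]
scene orange_canister [147.3 332.1] 0.74 [ 0.3036 -0.2239 -0.    ]
scene orange_canister [387.4 223.7] 0.68 [0.4736 0.2365 0.    ]
scene orange_canister [317.1 196.3] 0.6 [0.2886 0.2613 0.    ]
scene orange_knob [416.3 207.4] 0.77 [0.5402 0.2058 0.072 ]
scene orange_knob [348.2 176. ] 0.7 [0.3702 0.2559 0.072 ]
scene orange_knob [406.9 282.4] 0.59 [ 0.6107 -0.0008  0.072 ]
scene grey_knob [306.  396.2] 0.75 [ 0.5966 -0.2312  0.072 ]
top [ 0.376 -0.005  1.224]
top orange_canister [203.7 230.9] 0.94 [0.4724 0.2297 0.    ]
top orange_canister [294.2 193.6] 0.72 [0.5481 0.0458 0.    ]
top orange_canister [190.1 324. ] 0.66 [0.2839 0.2559 0.    ]
top orange_canister [430.8 311.6] 0.62 [ 0.309  -0.2297  0.    ]
top orange_knob [208.2 188.4] 0.91 [0.5486 0.2083 0.072 ]
top orange_knob [318.9 154.4] 0.75 [ 0.6139 -0.0044  0.072 ]
top orange_knob [452.8 274.8] 0.71 [ 0.3826 -0.2593  0.072 ]
top orange_knob [185.7 279.5] 0.61 [0.3739 0.2497 0.072 ]
top grey_knob [441.1 163.8] 0.74 [ 0.5963 -0.2401  0.072 ]
{'time': 0.4, 'q': array([-1.28345639e+00,  5.27630433e-01,  1.43289773e+00, -1.36069597e-05,
        1.18140550e+00, -1.78495433e-01]), 'joint_velocities': array([ 2.25519799e-03, -2.69716384e-03,  3.97326544e-05,  3.40957615e-04,
        5.34052862e-04,  9.21063075e-04]), 'joint_torque': array([-5.51951216e-04, -4.39504588e+01, -1.76655954e+01,  6.32712920e-02,
        5.30486670e-02, -6.63719038e-05]), 'position': array([ 0.28071572, -0.55825439,  0.22240511]), 'tool_rot': array([-0.6880014 , -0.16333447,  0.68802341, -0.16309418]), 'ft_force': array([-0.75569068,  0.40775603,  0.95106708]), 'moment': array([ 0.00536656, -0.00791889,  0.05968228]), 'grip_width': 0.08720041498861587}
```

View pics/scene0.png

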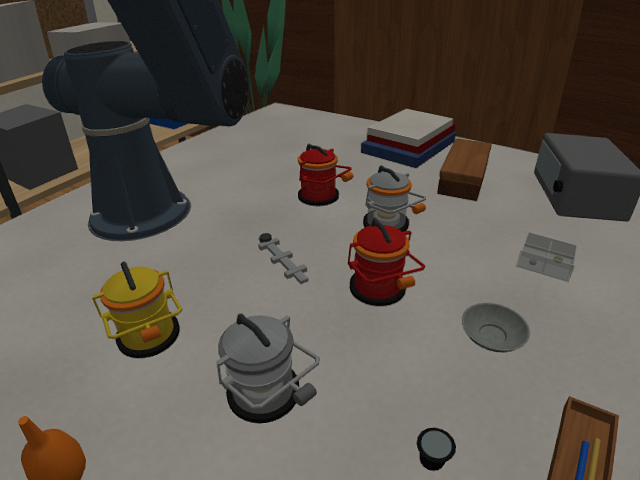

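View pics/top0.png

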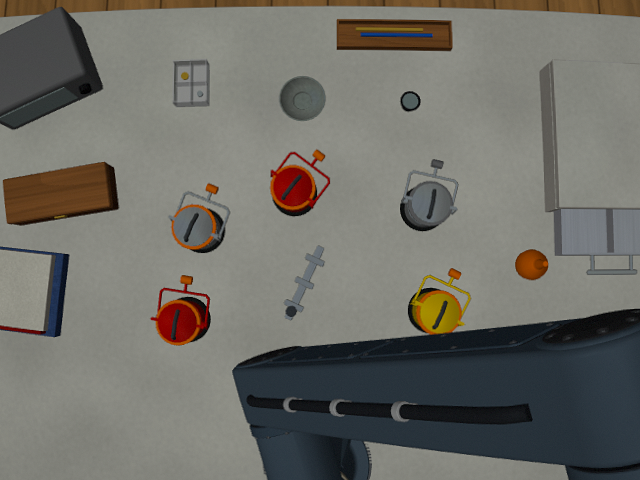

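Six candidates in the top view: clear/steel with orange seal and grip at (197,229); red at (294,190) and (182,320); yellow at (437,313); grey at (432,203). Only the one at (197,229) (scene view: (388,195)) has a clear, uncoloured body with an orange seal and grip. I'll confirm that in a crop and triangulate its position.

```bash
python3 - <<'E'
from h import *
a=cv2.imread("pics/scene0.png")[140:260,340:460]; b=cv2.imread("pics/top0.png")[170:270,150:250]
cv2.imwrite("pics/crop.png",np.hstack([cv2.resize(a,(390,390),interpolation=3),cv2.resize(b,(390,390),interpolation=3)]))
S,T=cp("scene"),cp("top")
k=tri([(S,[416.3,207.4]),(T,[208.2,188.4])]); c=tri([(S,[387.4,223.7]),(T,[203.7,230.9])])
print(k,c,np.degrees(np.arctan2(*(k-c)[[1,0]])),np.linalg.norm((k-c)[:2]))
o=get_obs(); M=R.from_quat(o["tool_rot"]).as_matrix(); print(M.round(3))
w=np.array([.545,.207,.2])-o["position"]; print(M.T@w*1000)
E
```

```text
[0.54449086 0.20603087 0.07377901] [0.47401646 0.23013476 0.00316502] -18.88189016204732 0.07448247224754052
[[-0.     0.449 -0.893]
 [ 0.    -0.893 -0.449]
 [-1.    -0.    -0.   ]]
[  22.62391319 -564.9949817  -579.85453456]
```

View pics/crop.png

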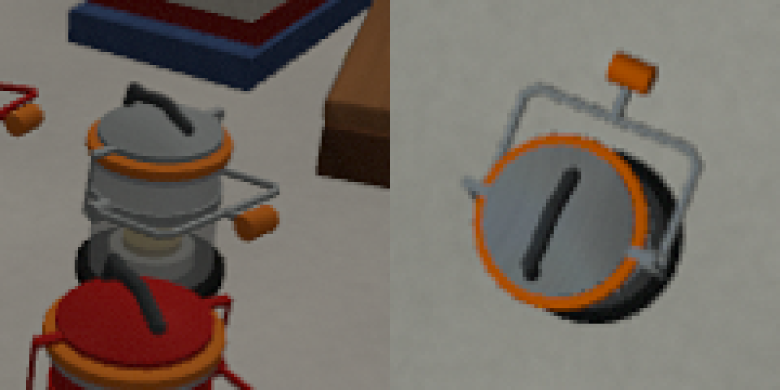

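The crop confirms it: clear body, steel lid, orange seal and orange grip. The bail opens along a heading of about -20°. Next, the rows for the approach.

```bash
python3 - <<'E'
from h import *
o=get_obs(); p=o["position"]; q=np.array([.544,.206,.21]); M=R.from_quat(o["tool_rot"])
n=14
for i in range(n):
    d=(M*R.from_euler('x',-9.5*i,degrees=True)).inv().apply((q-p)/n)*1000
    print(i,d.round(0))
E
```

```text
0 [  1. -40. -41.]
1 [  1. -33. -47.]
2 [  1. -25. -52.]
3 [  1. -16. -56.]
4 [  1.  -6. -57.]
5 [  1.   3. -58.]
6 [  1.  13. -56.]
7 [  1.  22. -53.]
8 [  1.  30. -49.]
9 [  1.  38. -43.]
10 [  1.  45. -37.]
11 [  1.  50. -29.]
12 [  1.  54. -20.]
13 [  1.  57. -11.]
```

```bash
python3 -m inch '[[87,[1,-40,-41],[-9.5,0,0]],[87,[1,-33,-47],[-9.5,0,0]],[87,[1,-25,-52],[-9.5,0,0]],[87,[1,-16,-56],[-9.5,0,0]],[87,[1,-6,-57],[-9.5,0,0]],[87,[1,3,-58],[-9.5,0,0]],[87,[1,13,-56],[-9.5,0,0]],[87,[1,22,-53],[-9.5,0,0]],[87,[1,30,-49],[-9.5,0,0]],[87,[1,38,-43],[-9.5,0,0]],[87,[1,45,-37],[-9.5,0,0]],[45,[1,50,-29],[-9.5,0,0]]]' 30
python3 - <<'E'
from h import *
o=get_obs(); M=R.from_quat(o["tool_rot"]); print(M.as_matrix().round(3), np.array([.544,.206,.21])-o["position"], M.inv().apply(np.array([.544,.206,.21])-o["position"])*1000)
E
```

```text
time: 1.9
position: [0.4969, 0.114, 0.2101]
tool_rot: [0.217, 0.667, -0.221, 0.678]
ft_force: [0.9, -0.9, 0.1]
grip_width: 0.0826
[[ 0.013  0.589  0.808]
 [-0.009  0.808 -0.589]
 [-1.    -0.     0.016]] [ 4.70950008e-02  9.19641305e-02 -7.70328032e-05] [ -0.18590955 102.0533349  -16.13780072]
```

```bash
python3 -m inch '[[45,[0,50,-8],[-8.3,0,0]],[45,[0,50,1],[-8.3,0,0]],[45,[0,0,0],[0,0,0]]]'
python3 - <<'E'
from h import *
o=get_obs(); M=R.from_quat(o["tool_rot"]); print(M.as_matrix().round(3))
P=cp("wrist"); im=imaging.camera("wrist"); cv2.imwrite("pics/w1.png",im[:,:,::-1]); print(P[2])
for t in("orange_knob","orange_canister"):
    for d in imaging.tip_of("wrist",t): print(t,np.round(d["pixel"],1),round(d["confidence"],2),at_z(P,d["pixel"],.072 if "kn" in t else 0).round(4))
E
```

```text
time: 2.28
position: [0.5458, 0.2105, 0.2103]
tool_rot: [0.112, 0.692, -0.116, 0.704]
ft_force: [0.2, 0.7, 0.7]
grip_width: 0.055
[[ 0.016  0.318  0.948]
 [-0.009  0.948 -0.318]
 [-1.    -0.003  0.018]]
[0.47347575 0.2339794  0.37080954]
orange_knob [310.3 230.2] 0.63 [0.5458 0.2    0.072 ]
orange_canister [315.3 130.5] 0.9 [0.4699 0.229  0.    ]
orange_canister [177.9 256.1] 0.55 [ 0.5454  0.0477 -0.    ]
```

View pics/w1.png

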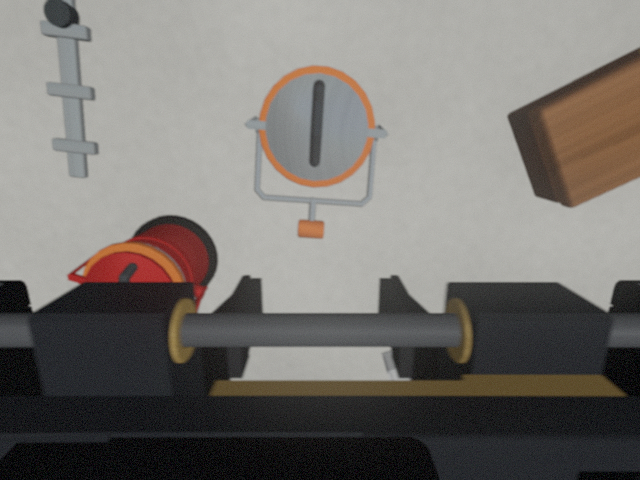

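The wrist view shows the grip at (311,229), the bail crossbar from (258,195) to (368,203), and the pivots at (250,124) and (382,132). The canister is turned about 4° relative to the tool, so I'll refine that.

```bash
python3 - <<'E'
from h import *
P=cp("wrist"); o=get_obs()
a=at_z(P,[250,124],.06);b=at_z(P,[382,132],.06); c=at_z(P,[260,197],.067);d=at_z(P,[366,204],.067)
lid=at_z(P,[317,125],.089)
for u,v in((a,b),(c,d)): print((u+v)/2,np.linalg.norm(u-v),np.degrees(np.arctan2(*(v-u)[[1,0]])))
k=at_z(P,[311,229],.072)
m=imaging.cut_out("wrist","orange_knob"); print([x["box"] for x in m])
S,T=cp("scene"),cp("top")
k3=tri([(S,[416.3,207.4]),(T,[208.2,188.4]),(P,[311,229])])
print("lid",lid,"k",k,k3)
E
```

```text
[0.46593929 0.22753767 0.06      ] 0.10747051197290124 67.89110657194283
[0.52024289 0.20630961 0.067     ] 0.08916399490853533 67.45751898256762
[[138.6, 282.6, 134.5, 49.1], [319.4, 179.1, 130.8, 121.9]]
lid [0.46468358 0.229158   0.089     ] k [0.54182921 0.19709051 0.072     ] [0.54352056 0.20170849 0.07659985]
```

```bash
python3 - <<'E'
from h import *
S,T,W=cp("scene"),cp("top"),cp("wrist")
for n,im in(("scene0",(340,140,460,260)),("top0",(195,175,225,200)),("w1",(280,210,340,250))):
    I=cv2.imread(f"pics/{n}.png"); h=cv2.cvtColor(I,cv2.COLOR_BGR2HSV); m=cv2.inRange(h,(5,150,60),(20,255,255))
    x0,y0,x1,y1=im; N=cv2.connectedComponentsWithStats(m[y0:y1,x0:x1]); print(n,[(s[4],(c+[x0,y0]).round(1)) for s,c in zip(N[2][1:],N[3][1:]) if s[4]>15])
E
```

```text
scene0 [(np.int32(420), array([452.6, 159.9])), (np.int32(79), array([346.7, 176.2])), (np.int32(24), array([368.4, 182.2])), (np.int32(230), array([391.6, 190.6])), (np.int32(100), array([418.4, 207.9])), (np.int32(34), array([355.3, 238.1])), (np.int32(432), array([383.4, 252.1]))]
top0 [(np.int32(83), array([211.3, 188.2]))]
w1 []
```

```bash
python3 - <<'E'
from h import *
S,T,W=cp("scene"),cp("top"),cp("wrist")
s,t,w=(S,[418.4,207.9]),(T,[211.3,188.2]),(W,[311,229])
print(at_z(*s,.072),at_z(*t,.072),at_z(*w,.072),tri([s,t]),tri([s,w]),tri([s,t,w]))
o=get_obs();M=R.from_quat(o["tool_rot"])
k=np.array([.543,.1985,.0]); h=np.radians(67.7)
G=np.array([[0,np.cos(h),np.sin(h)],[0,np.sin(h),-np.cos(h)],[-1,0,0]])
print("rot",np.degrees((M.inv()*R.from_matrix(G)).as_rotvec()))
print("shift to TCP z .13",M.inv().apply(k+[0,0,.13]-o["position"])*1000)
E
```

```text
[0.5441925  0.20605266 0.072     ] [0.54896771 0.20230434 0.072     ] [0.54182554 0.19663039 0.072     ] [0.54722612 0.20107166 0.07549507] [0.54379507 0.19814067 0.07542654] [0.54522997 0.19937318 0.07584383]
rot [3.43201467 0.84532185 0.31584185]
shift to TCP z .13 [80.03088258 -7.1078124   1.12264122]
```

```bash
python3 -m inch '[[50,[40,-3.5,1],[3.4,0.8,0.3]],[50,[35,-3.5,1],[0,0,0]],[50,[0,0,0],[0,0,0]]]'
python3 - <<'E'
from h import *
o=get_obs(); M=R.from_quat(o["tool_rot"]); print(M.as_matrix().round(3))
P=cp("wrist"); im=imaging.camera("wrist"); cv2.imwrite("pics/w2.png",im[:,:,::-1]); print(P[2],proj(P,[.544,.199,.074]), proj(P,o["position"]))
E
```

```text
time: 2.85
position: [0.5429, 0.1944, 0.1353]
tool_rot: [0.14, 0.692, -0.14, 0.694]
ft_force: [-0.6, -0.4, -0.2]
grip_width: 0.0498
[[ 0.002  0.387  0.922]
 [-0.     0.922 -0.387]
 [-1.     0.     0.002]]
[0.47473332 0.22161864 0.29698195] [329.2930758  256.20180236] [322.71755464 297.22876639]
```

View pics/w2.png

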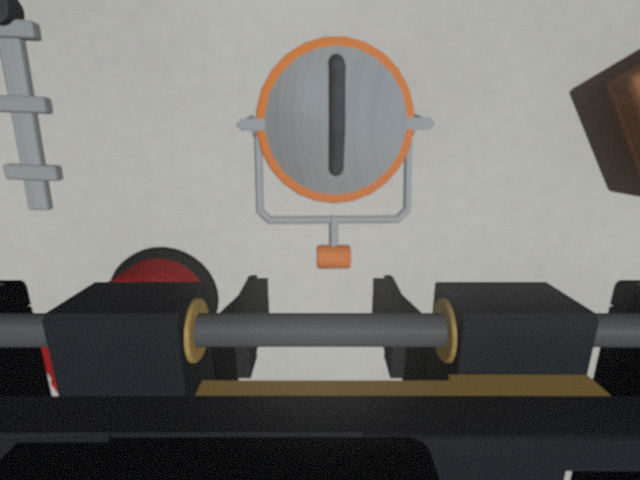

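The grip is at (334,257) and the bail is square to the jaws.

```bash
python3 - <<'E'
from h import *
P=cp("wrist"); o=get_obs();M=R.from_quat(o["tool_rot"])
k=at_z(P,[334,257],.072); print(k, at_z(P,[335,124],.06), at_z(P,[336,119],.089))
print(M.inv().apply(k-o["position"])*1000)
E
```

```text
[0.54843113 0.20167826 0.072     ] [0.47189733 0.23399364 0.06      ] [0.4701513  0.23399813 0.089     ]
[64.79676288  7.81476067  0.84313695]
```

```bash
python3 -m inch '[[50,[20,7,1],[0,0,0]],[50,[30,0,0],[0,0,0]],[50,[26,0,0],[0,0,0]],[50,[0,0,0],[0,0,0]]]'
python3 - <<'E'
from h import *
o=get_obs()
P=cp("wrist"); im=imaging.camera("wrist"); cv2.imwrite("pics/w3.png",im[120:400,160:500,::-1]); print(P[2],proj(P,[.5484,.2017,.072]), proj(P,o["position"]))
E
```

```text
time: 3.4
position: [0.5534, 0.202, 0.0623]
tool_rot: [0.142, 0.687, -0.138, 0.699]
ft_force: [0.7, -0.1, -0.1]
grip_width: 0.0496
[0.4829589  0.228854   0.22308357] [318.1842161  297.27995463] [322.71822538 297.13155061]
```

View pics/w3.png

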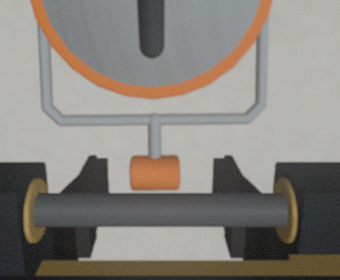

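```bash
python3 - <<'E'
from h import *
P=cp("wrist"); o=get_obs();M=R.from_quat(o["tool_rot"])
for z in(.07,.074): k=at_z(P,[315,292],z); print(k,M.inv().apply(k-o["position"])*1000)
print(M.as_matrix().round(3), at_z(P,[315,239],.067))
E
```

```text
[0.54771782 0.20101495 0.07      ] [-6.72584802 -3.59571559 -5.59761315]
[0.54605154 0.20174088 0.074     ] [-10.75503237  -3.53538981  -7.34847023]
[[ 0.019  0.389  0.921]
 [ 0.003  0.921 -0.389]
 [-1.     0.01   0.017]] [0.5252231  0.21058195 0.067     ]
```

```bash
python3 -m inch '[[50,[4,-3,-6],[0,1,0]],[40,[0,0,0],[0,0,0]]]'
python3 -m inch '[[15,[0,0,0],[0,0,0]],[15,[0,0,0],[0,0,0]],[15,[0,0,0],[0,0,0]],[15,[0,0,0],[0,0,0]]]' 30
```

```text
time: 3.7
position: [0.5488, 0.2023, 0.0611]
tool_rot: [0.144, 0.692, -0.136, 0.694]
ft_force: [0.3, -0.3, 0.1]
grip_width: 0.0456
time: 4.2
position: [0.5492, 0.2009, 0.0626]
tool_rot: [0.143, 0.691, -0.136, 0.695]
ft_force: [-0.7, 1.5, -1.1]
grip_width: 0.0215
```

Gripped at 21.5 mm, with low side force. Now the first part of the arc.

```bash
python3 -m inch '[[15,[-12.7,0,-3.2],[0,0,0]],[15,[-12,0,-5.2],[0,0,0]],[15,[-11,0,-7.1],[0,0,0]],[15,[-9.8,0,-8.7],[0,0,0]]]' 40
python3 - <<'E'
from h import *
o=get_obs();print(R.from_quat(o["tool_rot"]).as_matrix().round(3), o["moment"])
im=imaging.camera("scene"); cv2.imwrite("pics/s1.png",cv2.resize(im[100:280,300:500,::-1],(800,720)[:2])[:600])
E
```

```text
time: 4.7
position: [0.526, 0.2105, 0.1089]
tool_rot: [0.143, 0.691, -0.136, 0.695]
ft_force: [2.3, 0.9, -10.3]
grip_width: 0.0214
[[ 0.008  0.387  0.922]
 [ 0.008  0.922 -0.387]
 [-1.     0.011  0.004]] [-4.14764082e-02 -7.23486015e-01  5.80868357e-04]
```

View pics/s1.png

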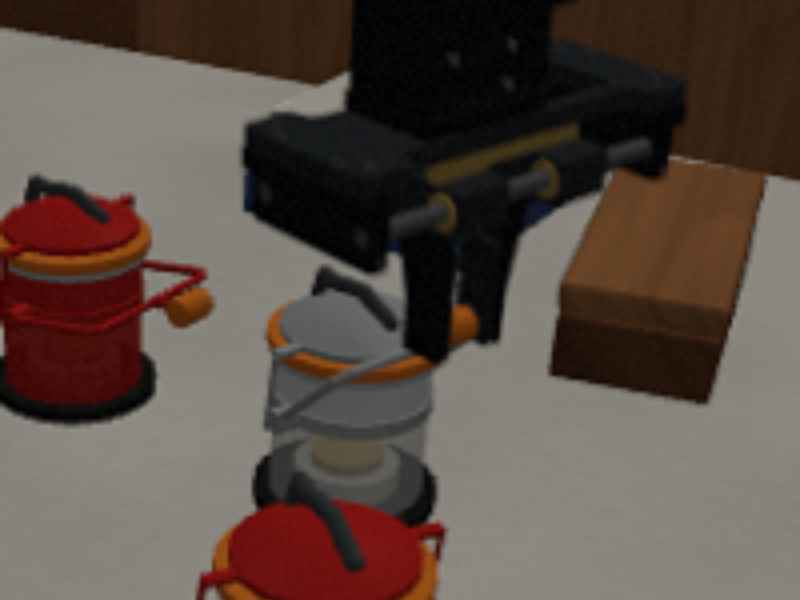

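```bash
python3 -m inch '[[15,[-7.8,0,-9.9],[0,0,0]],[15,[-6.2,0,-11.1],[0,0,0]],[15,[-4.5,0,-11.8],[0,0,0]]]'
python3 - <<'E'
from h import *
o=get_obs();M=R.from_quat(o["tool_rot"]).as_matrix();d=(o["position"]-[.5492,.2009,.0626])*1000
x=80.8+d@[.922,-.387,0];z=13.9+d[2];print(x,z,np.hypot(x,z),np.arctan2(z,x)-.17,d@[.387,.922,0],M.round(3))
E
```

```text
time: 5.12
position: [0.4942, 0.2235, 0.1297]
tool_rot: [0.143, 0.69, -0.136, 0.697]
ft_force: [3.3, -1.9, -9.2]
grip_width: 0.0215
21.35180934217459 81.01079753762899 83.77737809138748 1.143089620637014 -0.4038848038357631 [[ 0.011  0.386  0.922]
 [ 0.008  0.922 -0.386]
 [-1.     0.011  0.008]]
```

```bash
python3 -m inch '[[15,[-1,0,-12.3],[0,0,0]],[15,[0,0,-12.5],[0,0,0]],[15,[2,0,-12.5],[0,0,0]],[15,[2.3,0,-8],[0,0,0]],[15,[0,0,0],[0,0,0]]]'
python3 - <<'E'
from h import *
o=get_obs();d=(o["position"]-[.5492,.2009,.0626])*1000
x=80.8+d@[.922,-.387,0];z=13.9+d[2];print(x,z,np.hypot(x,z),np.arctan2(z,x)-.17,d@[.387,.922,0])
im=imaging.camera("scene"); cv2.imwrite("pics/s2.png",cv2.resize(im[100:250,300:500,::-1],(800,600)))
E
```

```text
time: 5.75
position: [0.453, 0.2405, 0.1318]
tool_rot: [0.141, 0.686, -0.135, 0.701]
ft_force: [3.0, -2.1, -10.5]
grip_width: 0.0214
-23.23791708198152 83.12060971296425 86.30780120802508 1.6734049992532176 -0.7031058847887846
```

View pics/s2.png

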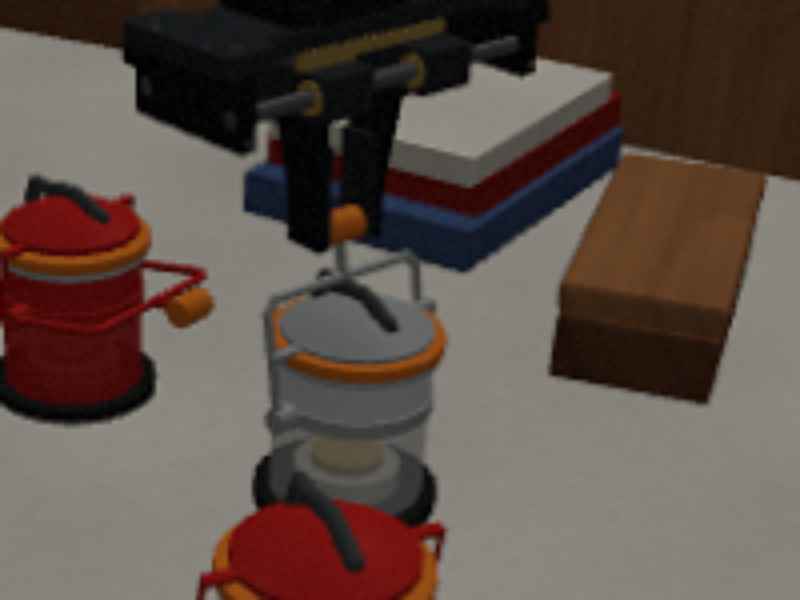

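```bash
python3 -m inch '[[15,[3,0,-5],[0,0,0]],[15,[0,0,-2],[0,0,0]],[40,[0,0,0],[0,0,0]],[40,[0,0,0],[0,0,0]],[40,[0,0,0],[0,0,0]]]'
python3 -m inch '[[40,[-25,0,0],[0,0,0]],[40,[-40,0,0],[0,0,0]],[40,[-50,0,0],[0,0,0]],[40,[0,0,0],[0,0,0]],[40,[0,0,0],[0,0,0]],[40,[0,0,0],[0,0,0]]]'
python3 - <<'E'
from h import *
a=imaging.camera("scene"); b=imaging.camera("top"); w=imaging.camera("wrist")
cv2.imwrite("pics/f.png",np.hstack([cv2.resize(a[110:260,340:460],(320,400)),cv2.resize(w,(480,360))[:, :] if 0 else cv2.resize(w,(480,400))])[:,:,::-1])
cv2.imwrite("pics/top1.png",b[:,:,::-1])
E
```

```text
time: 6.42
position: [0.4452, 0.244, 0.1297]
tool_rot: [0.142, 0.687, -0.136, 0.699]
ft_force: [0.1, -0.5, 0.4]
grip_width: 0.0381
time: 7.18
position: [0.441, 0.2437, 0.2463]
tool_rot: [0.142, 0.69, -0.136, 0.697]
ft_force: [-0.1, -0.4, -0.4]
grip_width: 0.04
```

View pics/f.png

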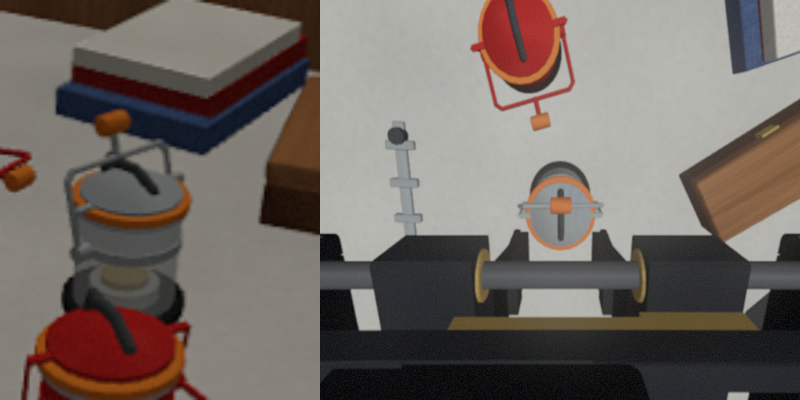

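```bash
python3 - <<'E'
from h import *
P=cp("wrist");S=cp("scene")
for th in(1.2,1.4,1.5,1.6,1.7):
    f=th+.17; k=np.array([.4747,.2322,.058])+82e-3*np.array([.922*np.cos(f),-.387*np.cos(f),np.sin(f)])
    print(th,k.round(4),proj(P,k).round(1),proj(S,k).round(1))
print(at_z(P,[321,247],.136),tri([(P,[321,247]),(S,[382.4,155.8])]))
I={}
for n in("wrist","scene"):
    im=imaging.camera(n); m=cv2.inRange(cv2.cvtColor(im,cv2.COLOR_RGB2HSV),(5,120,40),(20,255,255)); N=cv2.connectedComponentsWithStats(m)
    print(n,[(s[4],c.round(1)) for s,c in zip(N[2][1:],N[3][1:]) if s[4]>40 and abs(c[0]-350)<60])
for d in imaging.tip_of("top","grey_knob") if imaging.camera("top") is not None else []: print("grey",d)
a=cv2.imread("pics/top0.png")[150:235,395:465].astype(int);b=cv2.imread("pics/top1.png")[150:235,395:465].astype(int);print("grey diff",abs(a-b).mean())
E
```

```text
1.2 [0.4898 0.2259 0.1384] [323.4 299.7] [398.2 163.5]
1.4 [0.4748 0.2322 0.14  ] [323.5 281.6] [392.2 159.8]
1.5 [0.4672 0.2353 0.1396] [323.5 271.7] [389.1 158.5]
1.6 [0.4597 0.2385 0.1384] [323.6 261.4] [386.1 157.7]
1.7 [0.4524 0.2416 0.1364] [323.6 250.9] [383.2 157.4]
[0.44885174 0.24089032 0.136     ] [0.44919204 0.24169484 0.13855472]
wrist [(np.int32(180), array([306.3,  10.7])), (np.int32(367), array([293.3, 145. ])), (np.int32(664), array([319.5, 223.7])), (np.int32(499), array([320.8, 246.2])), (np.int32(376), array([319.9, 283.6]))]
scene [(np.int32(879), array([330.3,  12.3])), (np.int32(353), array([304.8,  45.5])), (np.int32(50), array([399.5,  38.1])), (np.int32(109), array([378.5,  41.4])), (np.int32(103), array([381.7, 155.5])), (np.int32(186), array([321. , 164.1])), (np.int32(85), array([346.8, 176.3])), (np.int32(209), array([393. , 190.7])), (np.int32(457), array([383.5, 252.4])), (np.int32(188), array([405.1, 282.1]))]
grey {'pixel': [436.0, 162.9], 'confidence': 0.65}
grey diff 2.835014005602241
```

The grip is at wrist (321,246) and scene (382,155.5). That matches a bail angle of about 1.70 (predicted (324,251) and (383,157)) and rules out 1.5 or below. The grey area is unchanged.

```bash
python3 -c "
from rig import robot; print(robot.hand_in())"
```

```text
the job is handed in; nothing more can be done
None
```

The orange canister's bail is closed and the job is handed in, at about 7.5 s of the 37 s allowed. I pinched its orange grip across the ends, swung it up and over the lid past centre to the stop, then let go and lifted clear.

**Orange bail:** After release, two cameras put the grip at (0.449, 0.242, 0.139). The closed stop at 1.70 rad should put it at (0.452, 0.242, 0.136), and it is clearly past dead centre. The wrist force read about zero. I did not measure the 5 mm lid sink directly.

**Grey canister:** It was never approached, and the before and after top views of it look the same (mean difference 2.8 grey levels). The network's grey grip reading moved 5 pixels between those two views. I put this down to its usual error, since its orange grip readings were off by 2–3 pixels too.

**Disagreements along the way:** Early estimates of the orange grip's position differed by up to about 10 mm between cameras. A close wrist view settled this before I gripped. The fingers rode about 4 mm high on the grip near the top of the arc, with no effect on the result.

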